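# Point out the balance tube and its pocket

### The job

The centrifuge is loaded out of balance: of the three tubes in its rotor, one has no partner straight across from it. Show the assistant how to put it right, without touching or moving anything: point straight down at the one long tube in the rack, fingertips just above its cap (2 to 3 cm), and stay there for at least two seconds; then point in the same way at the empty pocket where it belongs, straight across the rotor from the tube without a partner, stay at least two seconds and finish still pointing at it.

Things in the scene. Friction and masses are not known exactly. Their poses are not given: they have to be found in the camera images.
- centrifuge: White round bench centrifuge, 272 mm across, rim 160 mm above the table, open bowl (222 mm mouth) with a rotor that turns very easily if touched. Origin on the table below the rotor's axis. Its -x is the front, where a 105 mm high control console reaches out to 175 mm from the axis; +x is the hinge side, where the open lid stands. Fixed on the table.
- lid (a joint): Opening angle of the centrifuge's lid: 0 shut, 1.57 upright, more leans back away from the bowl; it starts open at 1.75 to 1.95 and stays. White round lid 254 mm across, hinged 148 mm from the rotor's axis on the centrifuge's +x side, 163 mm above the table, along its y; the top edge of the open lid is about 450 mm above the table.
- rotor_centre (a point): On the rotor's vertical axis, at the height of the pocket mouths (150 mm above the table). The six-pocket aluminium rotor sits inside the bowl.
- pocket_1 (a point): Middle of the mouth of pocket 1 in the rotor: a 15 mm hole in an aluminium sleeve of 23 mm over its lip, 52 mm from the rotor's axis, 150 mm above the table. Pockets 1 to 6 follow one another at 60 degrees anticlockwise seen from above. The point turns with the rotor. A pocket is empty if none of the three capped tubes stands out of it.
- pocket_2 (a point): Middle of the mouth of pocket 2 in the rotor: a 15 mm hole in an aluminium sleeve of 23 mm over its lip, 52 mm from the rotor's axis, 150 mm above the table. Pockets 1 to 6 follow one another at 60 degrees anticlockwise seen from above. The point turns with the rotor. A pocket is empty if none of the three capped tubes stands out of it.
- pocket_3 (a point): Middle of the mouth of pocket 3 in the rotor: a 15 mm hole in an aluminium sleeve of 23 mm over its lip, 52 mm from the rotor's axis, 150 mm above the table. Pockets 1 to 6 follow one another at 60 degrees anticlockwise seen from above. The point turns with the rotor. A pocket is empty if none of the three capped tubes stands out of it.
- pocket_4 (a point): Middle of the mouth of pocket 4 in the rotor: a 15 mm hole in an aluminium sleeve of 23 mm over its lip, 52 mm from the rotor's axis, 150 mm above the table. Pockets 1 to 6 follow one another at 60 degrees anticlockwise seen from above. The point turns with the rotor. A pocket is empty if none of the three capped tubes stands out of it.
- pocket_5 (a point): Middle of the mouth of pocket 5 in the rotor: a 15 mm hole in an aluminium sleeve of 23 mm over its lip, 52 mm from the rotor's axis, 150 mm above the table. Pockets 1 to 6 follow one another at 60 degrees anticlockwise seen from above. The point turns with the rotor. A pocket is empty if none of the three capped tubes stands out of it.
- pocket_6 (a point): Middle of the mouth of pocket 6 in the rotor: a 15 mm hole in an aluminium sleeve of 23 mm over its lip, 52 mm from the rotor's axis, 150 mm above the table. Pockets 1 to 6 follow one another at 60 degrees anticlockwise seen from above. The point turns with the rotor. A pocket is empty if none of the three capped tubes stands out of it.
- cap_a (a point): Centre of the cap top of one of the three tubes now in the rotor (same 105 mm tube with blue 16 mm cap as the long one in the rack). The tube leans 35 degrees in towards the axis, so its cap top lies 37 mm from the rotor's axis, 171 mm above the table, on the same bearing from the axis as the pocket that holds it.
- cap_b (a point): Centre of the cap top of another of the three tubes now in the rotor (same 105 mm tube with blue 16 mm cap as the long one in the rack). The tube leans 35 degrees in towards the axis, so its cap top lies 37 mm from the rotor's axis, 171 mm above the table, on the same bearing from the axis as the pocket that holds it.
- cap_c (a point): Centre of the cap top of the third of the three tubes now in the rotor (same 105 mm tube with blue 16 mm cap as the long one in the rack). The tube leans 35 degrees in towards the axis, so its cap top lies 37 mm from the rotor's axis, 171 mm above the table, on the same bearing from the axis as the pocket that holds it.
- rack: Grey plastic tube rack, a block 66 mm (its x) by 132 mm (its y) by 55 mm high, fixed, with 2 rows of 5 holes of 14.5 mm. Origin under its centre, on the table. It holds three upright tubes, 57 mm or more apart.
- tube_long: Long capped tube, clear, 13 mm thick, 105 mm long with its blue 16 mm cap; the same kind as the three in the rotor. Origin at its foot (8 mm above the table), z up along it; its cap top is 113 mm above the table, 25 mm higher than the short ones. Loose; stands upright in a rack hole.
- tube_long_top (a point): Centre of the cap top of the long tube in the rack.
- tube_short_1: Short capped tube, same thickness and cap, 80 mm long; origin at its foot. Loose; stands upright in a rack hole.
- tube_short_1_top (a point): Centre of the cap top of this short tube, 88 mm above the table.
- tube_short_2: The other short tube, exactly alike; origin at its foot. Loose; stands upright in a rack hole.
- tube_short_2_top (a point): Centre of the cap top of this short tube, 88 mm above the table.
- cup: White lidded sample cup, 66 mm wide and 66 mm high, loose, origin under it. Not part of the job.
- bottle: Amber bottle, 56 mm wide and 150 mm high, loose, origin under it. Not part of the job.

How it is judged:
By the outcome, as a careful person would: the job done as asked, in the order asked, and still so for the second after the job is handed in, with the robot touching nothing.
It also fails if it takes over 45 s, if anything falls off the work surface, if the arm or the gripper's body presses on something with over 40 N, if the wrist force passes 120 N, or if a joint passes its speed limit or range.

### The arm

A 7-joint arm with a two-finger parallel gripper is mounted at the origin on the work surface. World frame = base frame: x ahead of the robot, y to its left, z up, the work surface at z = 0. Lengths are in m, angles in rad, forces in N, time in s.
With the tool pointing down it reaches from about 0.425 to 0.875 m from the base axis. Payload 4.7 kg.
Tool frame: the origin (TCP) lies between the finger pads, 19 mm behind the fingertips; this is the grasp point; z points along the fingers, y is the line along which they close (so a half turn about z gives the same grasp; the last joint's range is limited). The gripper opens to 87 mm and grips with 3 to 60 N. Pads are 19 mm wide; open, the fingers measure 117 mm over their backs; the gripper's body (75 mm by 190 mm) begins 51 mm behind the grasp point.
Start: joints at [1.209, 0.321, -0.07, 1.45, 0.023, 1.371, -0.057], TCP at [0.239, -0.605, 0.241] pointing down, gripper open.
Joint ranges: [-2.86, 2.86], [-0.3, 2.09], [-1.38, 1.24], [0.06, 2.45], [-1.56, 4.7], [0.09, 2.05], [-2.69, 2.69]. Speed limits (rad/s): [2.57, 2.57, 3.14, 3.14, 3.14, 3.14, 3.14].

### API

Orientations are given as a 3x3 rotation matrix whose columns are the frame's x, y, z axes.
In Python, from plant import read_state, optics, ticket, spotter gives the robot as it stands.
- The arm moves only by the tool step_arm, never from a script. Its argument "moves" is a list of rows, each a list of 3 entries, a list of its own where there are three numbers: the turn, a rotation vector about the tool's x, y, z scaled (see below), then the shift along the tool's x, y, z scaled (see below), then the closure, from -1 (fully open) to 1 (shut). A call has 1 to 12 rows; each row shifts and turns the commanded pose from where the row before left it, along the tool's axes as they then stand; what a row does not reach is not made up. The controller multiplies each number of a shift by 2 cm and each number of a turn by 4 degrees. A row lasts 1/10 s, in which the tool goes at most 50 mm and 8.59 degrees, less where a joint would pass 70% of its speed; a pose out of reach is approached as far as the arm can. A call with a number of a shift or a turn outside -1 to 1 is refused whole. A call with a gripper value outside its range is refused whole. The fingers move at their own pace and stop on an object; "newtons" is the grip in N (left out, the last holds). Time passes only in rows, so rows that do not move let the fingers close. It gives the time, the measured TCP pose, the force, the opening and the grip force at its end, in the units of the state.
- read_state(): the state, without advancing time (a new reading comes with each control period).
- optics.snapshot(name): name is "side" or "top" or "wrist"; returns a dict with "color" (384x512x3 uint8, red, green, blue), "z_map" (384x512 float32, m along the optical axis (not along the pixel's ray), 0 where there is no reading), "fx", "fy", "cx", "cy" (pixels), "position" and "rotation" of the camera in the world. Camera axes: x right, y down, z forward; pixel columns grow to the right and rows downward; lengths in m; the calibration is good to about 2 mm. A picture is of the moment at which its call begins.
- ticket.finish_job(): hands the job in; it is judged then, once.
Trained networks look in a picture, given as the dict that the camera call returned (one of the last four; its "shot" number tells which), for a name from the list of things; names that differ only in an ending like _2 or _b are one class to them, and where a whole thing is asked for, a point or a joint stands for the part that bears it (a point fixed in the world has none). Each returns a list of dicts, best first, with "score" (0 to 1); they miss things now and then, are a little off and sometimes report something else, mostly with a low value. They report only what shows in the picture. A call takes as long as a camera call.
- spotter.recognise(label, picture): "bbox" ([left, top, right, bottom] in pixels, round what is visible of it).
The state is a dict: "clock": time; "joint_positions": joint angles; "dq": joint speeds; "joint_torque": joint torques, N m; "ee_pos": TCP position; "orientation": TCP orientation; "wrist_force": force on the tool from outside, world axes, zero at the start; "ft_torque": the same for the moment, N m; "grip_width": finger opening in m; "finger_force": force on a finger pad.
Only numpy, scipy, OpenCV 4.12 (cv2) and the standard library are available. Lean on these libraries where they do the work, as an engineer would, in place of code of your own. Each camera call takes 0.05 s, during which the arm holds its last target. There are 200 camera calls.

## Working session

There is one attempt and no reset: what is moved stays moved. The work goes in short steps, Python scripts to look and compute and a tool call to move; the robot and the scene stay as the last step left them, time stands still between calls to the robot, and variables do not carry over. Pictures are saved under pics/ and viewed, at most 10 in all, crops included, and the job is handed in when it is done.

Besides the shell and the picture viewer there is one more tool, called after ">>>" by a JSON object that holds its "api" and its "payload". step_arm: Moves the arm, as the interface text tells. Its arguments: {"type":"object","properties":{"moves":{"type":"array"},"newtons":{"type":"number"}},"required":["moves"]}

```bash
mkdir -p pics; cat > h.py <<'E'
import numpy as np, cv2, pickle
from plant import read_state, optics, ticket, spotter
def snap(n,f):
    s=optics.snapshot(n); cv2.imwrite(f'pics/{f}.png',s['color'][:,:,::-1]); pickle.dump(s,open(f'{f}.pkl','wb')); return s
def cloud(s):
    z=s['z_map']; v,u=np.mgrid[:z.shape[0],:z.shape[1]]
    c=np.stack([(u-s['cx'])/s['fx']*z,(v-s['cy'])/s['fy']*z,z],-1)
    w=c@np.array(s['rotation']).T+np.array(s['position']); w[z==0]=np.nan; return w
E
python3 - <<'E'
from h import *
st=read_state(); print(st['clock'],st['ee_pos'],st['orientation'],st['grip_width'])
for n in ['top','side']:
    s=snap(n,n+'1'); w=cloud(s); print(n,s['position'])
    for l in ['cap_a','tube_long','tube_short_1','tube_long_top','rack','centrifuge','rotor_centre','cup','bottle']:
        try:
            for d in spotter.recognise(l,s)[:5]:
                b=d['bbox']; u,v=int((b[0]+b[2])/2),int((b[1]+b[3])/2); print(l,round(d['score'],2),np.round(b),np.round(w[v,u],3))
        except Exception as e: print(l,e)
a=cv2.imread('pics/top1.png');b=cv2.imread('pics/side1.png')
E
```

```text
0.0 [ 0.2383624  -0.60416097  0.24014187] [[ 9.30178714e-01  3.67106133e-01 -8.04815518e-04]
 [ 3.67107000e-01 -9.30177058e-01  1.75820105e-03]
 [-1.03174542e-04 -1.93089460e-03 -9.99998130e-01]] 0.08673097038548795
top [0.38960439 0.02971141 1.25012   ]
cap_a 0.56 [297. 189. 368. 254.] [ 0.526 -0.189  0.143]
tube_long 0.35 [299. 189. 368. 251.] [ 0.528 -0.19   0.152]
tube_short_1 0.49 [298. 190. 366. 250.] [ 0.53  -0.187  0.142]
tube_long_top 0.5 [180. 213. 188. 223.] [0.577 0.226 0.102]
rack 0.93 [153. 211. 202. 252.] [0.545 0.257 0.053]
centrifuge 0.84 [269. 151. 489. 269.] [ 0.547 -0.318  0.159]
centrifuge 0.51 [182. 215. 187. 221.] [0.577 0.226 0.102]
rotor_centre 0.75 [300. 186. 367. 255.] [ 0.528 -0.19   0.152]
cup 0.81 [211. 160. 232. 185.] [0.714 0.114 0.061]
cup 0.49 [298. 186. 368. 255.] [ 0.528 -0.188  0.15 ]
bottle 0.87 [110. 209. 142. 236.] [0.575 0.389 0.112]
side [0.39422235 0.98313864 0.82851484]
cap_a 0.95 [272. 144. 326. 171.] [ 0.526 -0.189  0.153]
tube_long 0.66 [250. 251. 257. 268.] [0.576 0.229 0.088]
tube_long 0.34 [272. 142. 325. 172.] [ 0.526 -0.188  0.157]
tube_short_1 0.65 [254. 284. 260. 299.] [0.546 0.324 0.081]
tube_long_top 0.54 [247. 249. 254. 271.] [0.582 0.236 0.089]
rack 0.93 [244. 260. 281. 318.] [0.539 0.293 0.059]
centrifuge 0.78 [254.  45. 346. 220.] [ 0.545 -0.342  0.164]
rotor_centre 0.88 [272. 140. 322. 167.] [ 0.532 -0.207  0.156]
cup 0.68 [202. 222. 227. 254.] [0.707 0.141 0.061]
bottle 0.86 [218. 290. 248. 346.] [0.574 0.423 0.098]
bottle 0.69 [273. 142. 326. 171.] [ 0.523 -0.189  0.156]
```

View pics/top1.png

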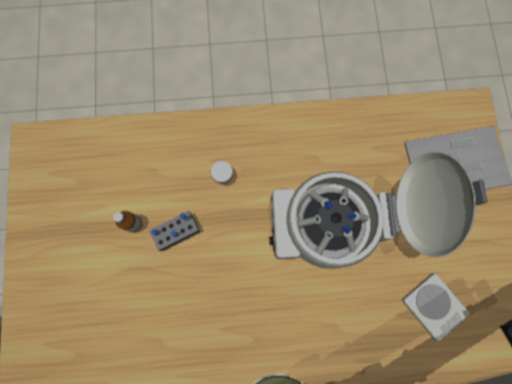

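View pics/side1.png

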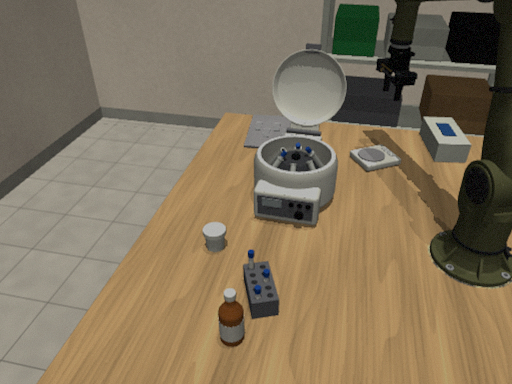

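The top view shows rotor caps at about (328,204), (351,216) and (347,229). The first and third are opposite each other, so the one at the right has no partner and the empty pocket is at the left, near (311,219). In the side view the long tube is the tall one at (251,254), which is (185,215) in the top view.

```bash
python3 - <<'E'
from h import *
from scipy.optimize import least_squares
s=pickle.load(open('top1.pkl','rb')); R=np.array(s['rotation']);P=np.array(s['position'])
def ray(u,v,h):
    d=R@np.array([(u-s['cx'])/s['fx'],(v-s['cy'])/s['fy'],1]); return P+d*(h-P[2])/d[2]
c=s['color'].astype(int); m=((c[:,:,2]>c[:,:,0]+40)&(c[:,:,2]>70)).astype(np.uint8)
w=cloud(s)
n,l,st,ce=cv2.connectedComponentsWithStats(m)
for i in range(1,n):
    if st[i,4]<5: continue
    u,v=ce[i]; zz=np.nanmax(w[l==i][:,2])
    print(np.round(ce[i],1),st[i,4],'zmax',zz.round(3),*[(h,ray(u,v,h)[:2].round(4)) for h in (.088,.11,.168)])
# bowl rim circle: points at z .15-.17 near
q=w.reshape(-1,3); k=(abs(q[:,2]-.160)<.006)&(np.hypot(q[:,0]-.53,q[:,1]+.19)>.108)&(np.hypot(q[:,0]-.53,q[:,1]+.19)<.14)
q=q[k]; f=least_squares(lambda p:np.hypot(q[:,0]-p[0],q[:,1]-p[1])-p[2],[.53,-.19,.124],loss='soft_l1',f_scale=.004); print('rim',f.x,k.sum())
print('empty px(311,219)',ray(311,219,.15), 'centre',ray(336,218,.15))
cv2.imwrite('pics/rot.png',cv2.resize(s['color'][160:275,265:395,::-1].copy(),None,fx=5,fy=5,interpolation=cv2.INTER_CUBIC))
E
```

```text
[328.2 204.4] 34 zmax 0.176 (0.088, array([ 0.5827, -0.1945])) (0.11, array([ 0.579 , -0.1902])) (0.168, array([ 0.5694, -0.179 ]))
[351.7 215. ] 31 zmax 0.174 (0.088, array([ 0.5462, -0.259 ])) (0.11, array([ 0.5432, -0.2536])) (0.168, array([ 0.5354, -0.2392]))
[182.1 215.7] 20 zmax 0.114 (0.088, array([0.5839, 0.2336])) (0.11, array([0.5803, 0.2298])) (0.168, array([0.5706, 0.2196]))
[346.5 228.7] 35 zmax 0.177 (0.088, array([ 0.5074, -0.2388])) (0.11, array([ 0.5052, -0.2337])) (0.168, array([ 0.4993, -0.2203]))
[153.7 231.8] 25 zmax 0.09 (0.088, array([0.5437, 0.3175])) (0.11, array([0.5408, 0.3121])) (0.168, array([0.5331, 0.2977]))
[173.1 233.2] 24 zmax 0.091 (0.088, array([0.5351, 0.2616])) (0.11, array([0.5324, 0.2573])) (0.168, array([0.5251, 0.2457]))
rim [ 0.53486975 -0.19828057  0.12073115] 1240
empty px(311,219) [ 0.53572066 -0.13061941  0.15      ] centre [ 0.53291918 -0.19952813  0.15      ]
```

View pics/rot.png

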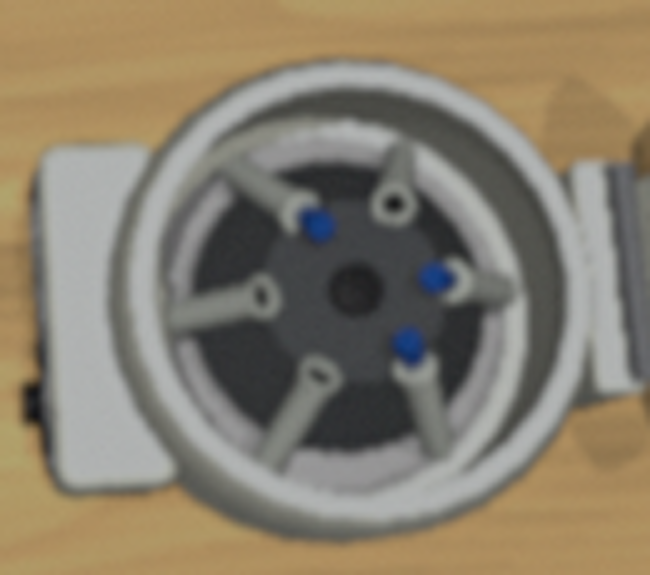

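>>> {"api": "step_arm", "payload": {"moves": [[[0,0,0],[0.35,-0.76,-0.75],1],[[0,0,0],[0.35,-0.76,-0.75],1],[[0,0,0],[0.35,-0.76,-0.75],1],[[0,0,0],[0.35,-0.76,-0.75],1],[[0,0,0],[0.35,-0.76,-0.75],1],[[0,0,0],[0.35,-0.76,-0.75],1],[[0,0,0],[0.35,-0.76,-0.75],1],[[0,0,0],[0.35,-0.76,-0.75],1],[[0,0,0],[0.35,-0.76,-0.75],1],[[0,0,0],[0.35,-0.76,-0.75],1],[[0,0,0],[0.35,-0.76,-0.75],1],[[0,0,0],[0.35,-0.76,-0.75],1]]}}

```text
clock: 2.2
ee_pos: [0.2497, -0.4031, 0.4222]
orientation: [[0.93, 0.367, 0.0], [0.367, -0.93, -0.0], [-0.0, 0.0, -1.0]]
wrist_force: [-0.5, -0.1, 0.5]
grip_width: 0.0023
finger_force: 0.0
```

>>> {"api": "step_arm", "payload": {"moves": [[[0,0,0],[0.95,-0.7,0],1],[[0,0,0],[0.95,-0.7,0],1],[[0,0,0],[0.95,-0.7,0],1],[[0,0,0],[0.95,-0.7,0],1],[[0,0,0],[0.95,-0.7,0],1],[[0,0,0],[0.95,-0.7,0],1],[[0,0,0],[0.95,-0.7,0],1],[[0,0,0],[0.95,-0.7,0],1],[[0,0,0],[0.95,-0.7,0],1],[[0,0,0],[0.95,-0.7,0],1],[[0,0,0],[0.95,-0.7,0],1],[[0,0,0],[0.95,-0.7,0],1]]}}

```text
clock: 3.4
ee_pos: [0.4005, -0.163, 0.4216]
orientation: [[0.93, 0.367, 0.0], [0.367, -0.93, -0.001], [-0.0, 0.001, -1.0]]
wrist_force: [0.1, -0.5, 0.3]
grip_width: 0.0006
finger_force: 0.0
```

```bash
python3 - <<'E'
from h import *
s=snap('wrist','w1'); print(s['position'],np.array(s['rotation']).round(3).tolist(),s['fx'])
E
```

```text
[ 0.46580647 -0.13573851  0.56450276] [[0.367, -0.899, -0.238], [-0.93, -0.355, -0.093], [-0.001, 0.256, -0.967]] 282.2894027807944
```

View pics/w1.png

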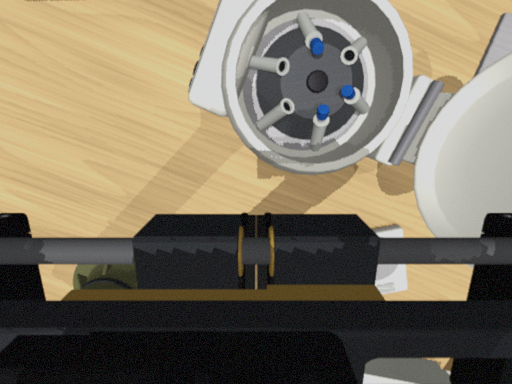

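>>> {"api": "step_arm", "payload": {"moves": [[[0,0,0],[0.95,-0.9,0],1],[[0,0,0],[0.95,-0.9,0],1],[[0,0,0],[0.95,-0.9,0],1],[[0,0,0],[0.95,-0.9,0],1],[[0,0,0],[0.95,-0.9,0.3],1],[[0,0,0],[0.95,-0.9,0.5],1],[[0,0,0],[0.95,-0.9,0.5],1],[[0,0,0],[0.95,-0.9,0.5],1],[[0,0,0],[0.95,-0.9,0.5],1],[[0,0,0],[0.95,-0.9,0.5],1],[[0,0,0],[0.95,-0.9,0.5],1],[[0,0,0],[0.95,-0.9,0.5],1]]}}

```text
clock: 4.65
ee_pos: [0.5332, 0.1212, 0.3452]
orientation: [[0.93, 0.367, 0.0], [0.367, -0.93, -0.001], [0.0, 0.001, -1.0]]
wrist_force: [-0.1, 0.6, 0.2]
grip_width: 0.0005
finger_force: 0.0
```

Wrist view: rotor centre at (317,81), paired caps at (317,46) and (322,112), the partnerless cap at (348,91), and the empty pocket opposite it at (283,67).

```bash
cat >> h.py <<'E'
def ray(s,u,v,h):
    R=np.array(s['rotation']);P=np.array(s['position'])
    d=R@np.array([(u-s['cx'])/s['fx'],(v-s['cy'])/s['fy'],1]); return (P+d*(h-P[2])/d[2])[:2].round(4)
def blobs(s):
    c=s['color'].astype(int); m=((c[:,:,2]>c[:,:,0]+40)&(c[:,:,2]>70)).astype(np.uint8)
    w=cloud(s); n,l,st,ce=cv2.connectedComponentsWithStats(m)
    for i in range(1,n):
        if st[i,4]>15: print(ce[i].round(1),st[i,4],'zmax',np.nanmax(w[l==i][:,2]).round(3),[(h,ray(s,*ce[i],h).tolist()) for h in (.085,.108,.168)])
E
python3 - <<'E'
from h import *
s=pickle.load(open('w1.pkl','rb')); blobs(s); print('hole',ray(s,283,67,.15),'ctr',ray(s,317,81,.15))
print(); s=snap('wrist','w2'); blobs(s)
E
```

```text
[316.7  46. ] 186 zmax 0.176 [(0.085, [0.5929, -0.1868]), (0.108, [0.5868, -0.1844]), (0.168, [0.5709, -0.178])]
[347.6  91.3] 159 zmax 0.175 [(0.085, [0.5506, -0.2611]), (0.108, [0.5465, -0.2551]), (0.168, [0.5359, -0.2394])]
[322.5 111.4] 166 zmax 0.176 [(0.085, [0.5074, -0.2368]), (0.108, [0.5054, -0.232]), (0.168, [0.5002, -0.2193])]
hole [ 0.535  -0.1481] ctr [ 0.5357 -0.1988]

[191.6  99.9] 145 zmax 0.115 [(0.085, [0.5817, 0.2361]), (0.108, [0.5827, 0.2311]), (0.168, [0.5852, 0.2181])]
[126.9 102.4] 141 zmax 0.09 [(0.085, [0.5461, 0.3175]), (0.108, [0.5491, 0.3078]), (0.168, [0.5569, 0.2827])]
[163.4 123.9] 128 zmax 0.09 [(0.085, [0.5368, 0.2628]), (0.108, [0.5404, 0.2563]), (0.168, [0.5495, 0.2392])]
```

View pics/w2.png

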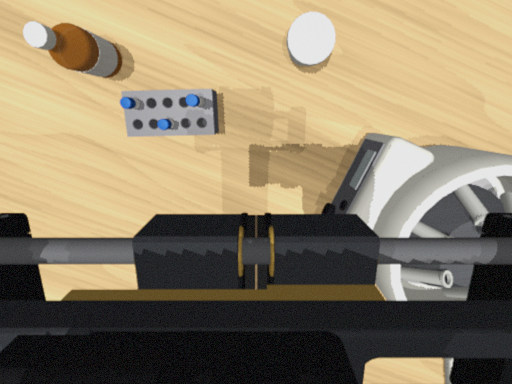

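The wrist view shows the long tube's cap at (192,100), top at 0.115 m. The short ones are at (127,102) and (163,124), at 0.09 m.

>>> {"api": "step_arm", "payload": {"moves": [[[0,0,0],[0.85,-0.83,0],1],[[0,0,0],[0.85,-0.83,0],1],[[0,0,0],[0.85,-0.83,0],1],[[0,0,0],[0.85,-0.83,0],1],[[0,0,0],[0.85,-0.83,0],1],[[0,0,0],[0,0,0.9],1],[[0,0,0],[0,0,0.9],1],[[0,0,0],[0,0,0.9],1],[[0,0,0],[0,0,0.9],1],[[0,0,0],[0,0,0.9],1],[[0,0,0],[0,0,0.9],1],[[0,0,0],[0,0,0.9],1]]}}

```text
clock: 5.9
ee_pos: [0.5816, 0.2283, 0.2187]
orientation: [[0.93, 0.367, 0.0], [0.367, -0.93, -0.001], [-0.0, 0.001, -1.0]]
wrist_force: [0.7, -0.6, -0.8]
grip_width: 0.0005
finger_force: 0.0
```

>>> {"api": "step_arm", "payload": {"moves": [[[0,0,0],[0.03,-0.08,0.8],1],[[0,0,0],[0,0,0.8],1],[[0,0,0],[0,0,0.7],1],[[0,0,0],[0,0,0.5],1],[[0,0,0],[0,0,0.25],1],[[0,0,0],[0,0,0],1],[[0,0,0],[0,0,0],1]]}}

```text
clock: 6.6
ee_pos: [0.5819, 0.2308, 0.1587]
orientation: [[0.93, 0.367, 0.001], [0.367, -0.93, 0.0], [0.001, -0.0, -1.0]]
wrist_force: [0.5, 0.0, 0.3]
grip_width: 0.0005
finger_force: 0.0
```

```bash
python3 - <<'E'
from h import *
print(read_state()['ee_pos'])
s=snap('side','s2'); t=snap('wrist','w3'); blobs(s); blobs(t)
a=cv2.resize(s['color'][210:330,195:315,::-1],(400,400),interpolation=2); b=cv2.resize(t['color'][84:284,156:356,::-1],(400,400))
cv2.imwrite('pics/c1.png',np.hstack([a,b]))
E
```

```text
[0.58185501 0.23075378 0.15872865]
[445.8 129.4] 142 zmax 0.088 [(0.085, [0.0004, -0.6497]), (0.108, [0.0126, -0.5992]), (0.168, [0.0444, -0.4674])]
[297.7 144.3] 18 zmax 0.178 [(0.085, [0.5533, -0.3985]), (0.108, [0.5484, -0.3557]), (0.168, [0.5356, -0.2442])]
[307.8 148.7] 19 zmax 0.177 [(0.085, [0.5125, -0.3737]), (0.108, [0.5089, -0.3317]), (0.168, [0.4993, -0.2222])]
[283.3 153. ] 24 zmax 0.178 [(0.085, [0.594, -0.3225]), (0.108, [0.5879, -0.2821]), (0.168, [0.5717, -0.1768])]
[265.9 270.9] 22 zmax 0.092 [(0.085, [0.5364, 0.2602]), (0.108, [0.532, 0.2825]), (0.168, [0.5205, 0.3409])]
[257.3 288.4] 43 zmax 0.091 [(0.085, [0.5446, 0.3196]), (0.108, [0.5399, 0.3401]), (0.168, [0.5278, 0.3937])]
[142.  202.8] 409 zmax 0.089 [(0.085, [0.548, 0.3177]), (0.108, [0.5585, 0.3113]), (0.168, [0.5859, 0.2948])]
[258.  206.7] 293 zmax 0.141 [(0.085, [0.5793, 0.2294]), (0.108, [0.5865, 0.2324]), (0.168, [0.6053, 0.2403])]
```

View pics/c1.png

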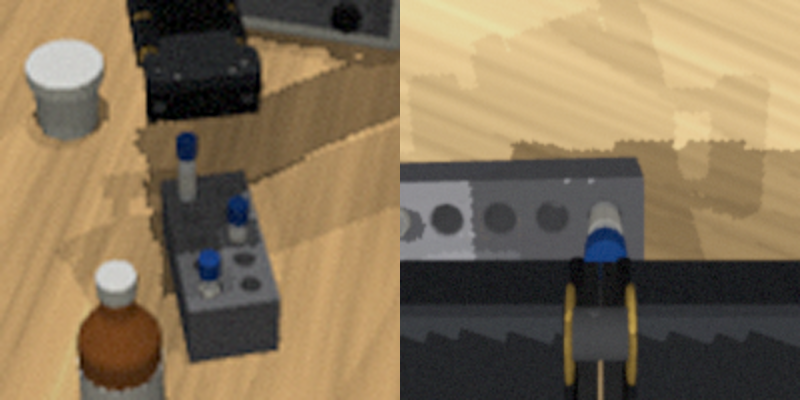

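The fingertips are right above the long tube's cap, about 2.7 cm up. I'll lower by 1–2 mm and hold.

>>> {"api": "step_arm", "payload": {"moves": [[[0,0,0],[0,0,0.08],1],[[0,0,0],[0,0,0],1],[[0,0,0],[0,0,0],1],[[0,0,0],[0,0,0],1],[[0,0,0],[0,0,0],1],[[0,0,0],[0,0,0],1],[[0,0,0],[0,0,0],1],[[0,0,0],[0,0,0],1],[[0,0,0],[0,0,0],1],[[0,0,0],[0,0,0],1],[[0,0,0],[0,0,0],1],[[0,0,0],[0,0,0],1]]}}

```text
clock: 7.9
ee_pos: [0.5815, 0.2305, 0.1566]
orientation: [[0.93, 0.367, -0.0], [0.367, -0.93, -0.0], [-0.0, 0.0, -1.0]]
wrist_force: [-0.8, -0.8, 0.6]
grip_width: 0.0005
finger_force: 0.0
```

>>> {"api": "step_arm", "payload": {"moves": [[[0,0,0],[0,0,0],1],[[0,0,0],[0,0,0],1],[[0,0,0],[0,0,0],1],[[0,0,0],[0,0,0],1],[[0,0,0],[0,0,0],1],[[0,0,0],[0,0,0],1],[[0,0,0],[0,0,0],1],[[0,0,0],[0,0,0],1],[[0,0,0],[0,0,0],1],[[0,0,0],[0,0,0],1],[[0,0,0],[0,0,0],1],[[0,0,0],[0,0,0],1]]}}

```text
clock: 9.1
ee_pos: [0.5816, 0.2305, 0.1566]
orientation: [[0.93, 0.367, 0.0], [0.367, -0.93, -0.0], [0.0, 0.0, -1.0]]
wrist_force: [-0.1, -0.4, -0.5]
grip_width: 0.0006
finger_force: 0.0
```

>>> {"api": "step_arm", "payload": {"moves": [[[0,0,0],[0,0,0],1],[[0,0,0],[0,0,0],1],[[0,0,0],[0,0,0],1],[[0,0,0],[0,0,-0.7],1],[[0,0,0],[0,0,-0.9],1],[[0,0,0],[0,0,-0.9],1],[[0,0,0],[0,0,-0.9],1],[[0,0,0],[0,0,-0.9],1],[[0,0,0],[0,0,-0.9],1],[[0,0,0],[0,0,-0.9],1],[[0,0,0],[0,0,-0.9],1],[[0,0,0],[0,0,0],1]]}}

```text
clock: 10.3
ee_pos: [0.5825, 0.2317, 0.3003]
orientation: [[0.93, 0.367, 0.005], [0.367, -0.93, 0.002], [0.006, -0.0, -1.0]]
wrist_force: [0.6, -0.8, 0.1]
grip_width: 0.0004
finger_force: 0.0
```

>>> {"api": "step_arm", "payload": {"moves": [[[0,0,0],[-0.505,0.926,0],1],[[0,0,0],[-0.505,0.926,0],1],[[0,0,0],[-0.505,0.926,0],1],[[0,0,0],[-0.505,0.926,0],1],[[0,0,0],[-0.505,0.926,0],1],[[0,0,0],[-0.505,0.926,0],1],[[0,0,0],[-0.505,0.926,0],1],[[0,0,0],[-0.505,0.926,0],1],[[0,0,0],[-0.505,0.926,0],1],[[0,0,0],[-0.505,0.926,0],1],[[0,0,0],[-0.505,0.926,0],1],[[0,0,0],[-0.505,0.926,0],1]]}}

```text
clock: 11.5
ee_pos: [0.5499, -0.0215, 0.2962]
orientation: [[0.93, 0.367, -0.001], [0.367, -0.93, -0.0], [-0.001, 0.0, -1.0]]
wrist_force: [0.2, -0.1, 0.4]
grip_width: 0.0006
finger_force: 0.0
```

>>> {"api": "step_arm", "payload": {"moves": [[[0,0,0],[-0.505,0.926,0],1],[[0,0,0],[-0.505,0.926,0],1],[[0,0,0],[-0.505,0.926,0],1],[[0,0,0],[-0.505,0.926,0],1],[[0,0,0],[-0.505,0.926,0],1],[[0,0,0],[-0.505,0.926,0],1],[[0,0,0],[0,0,0],1],[[0,0,0],[0,0,0.9],1],[[0,0,0],[0,0,0.9],1],[[0,0,0],[0,0,0.9],1],[[0,0,0],[0,0,0.5],1],[[0,0,0],[0,0,0],1]]}}

```text
clock: 12.7
ee_pos: [0.5339, -0.1452, 0.2312]
orientation: [[0.93, 0.368, -0.003], [0.368, -0.93, 0.001], [-0.002, -0.002, -1.0]]
wrist_force: [0.0, -0.2, -0.2]
grip_width: 0.0006
finger_force: 0.0
```

```bash
python3 - <<'E'
from h import *
t=snap('wrist','w4'); s=snap('side','s4'); blobs(t); print(read_state()['ee_pos'])
b=cv2.resize(t['color'][:,:,::-1],(480,360)); a=cv2.resize(s['color'][90:210,240:345,::-1],(315,360),interpolation=2)
cv2.imwrite('pics/c2.png',np.hstack([a,b]))
E
```

```text
[317.1 176.1] 542 zmax 0.175 [(0.085, [0.5624, -0.201]), (0.108, [0.5653, -0.1944]), (0.168, [0.5731, -0.1772])]
[ 0.53511074 -0.14573205  0.23313808]
```

View pics/c2.png

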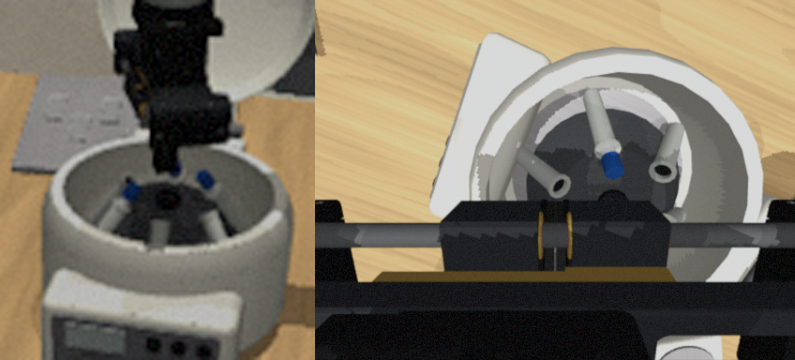

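The wrist view shows the empty pocket at about (261,197), directly ahead of the fingertips, with the rotor unchanged.

```bash
python3 - <<'E'
from h import *
s=pickle.load(open('w4.pkl','rb')); print(ray(s,261,197,.15)); print(read_state()['ee_pos'])
E
```

```text
[ 0.5375 -0.1467]
[ 0.53511074 -0.14573205  0.23313808]
```

>>> {"api": "step_arm", "payload": {"moves": [[[0,0,0],[0,0.07,0.5],1],[[0,0,0],[0,0,0.6],1],[[0,0,0],[0,0,0.5],1],[[0,0,0],[0,0,0.3],1],[[0,0,0],[0,0,0.05],1],[[0,0,0],[0,0,0],1],[[0,0,0],[0,0,0],1],[[0,0,0],[0,0,0],1]]}}

```text
clock: 13.6
ee_pos: [0.5356, -0.1476, 0.1941]
orientation: [[0.93, 0.367, 0.001], [0.367, -0.93, -0.0], [0.001, 0.001, -1.0]]
wrist_force: [-0.1, -0.1, 0.2]
grip_width: 0.0001
finger_force: 0.0
```

On target, so now I hold.

>>> {"api": "step_arm", "payload": {"moves": [[[0,0,0],[0,0,0],1],[[0,0,0],[0,0,0],1],[[0,0,0],[0,0,0],1],[[0,0,0],[0,0,0],1],[[0,0,0],[0,0,0],1],[[0,0,0],[0,0,0],1],[[0,0,0],[0,0,0],1],[[0,0,0],[0,0,0],1],[[0,0,0],[0,0,0],1],[[0,0,0],[0,0,0],1],[[0,0,0],[0,0,0],1],[[0,0,0],[0,0,0],1]]}}

```text
clock: 14.8
ee_pos: [0.5353, -0.1476, 0.1936]
orientation: [[0.93, 0.367, -0.0], [0.367, -0.93, -0.0], [-0.0, 0.0, -1.0]]
wrist_force: [-0.2, -0.8, 0.0]
grip_width: 0.0003
finger_force: 0.0
```

>>> {"api": "step_arm", "payload": {"moves": [[[0,0,0],[0,0,0],1],[[0,0,0],[0,0,0],1],[[0,0,0],[0,0,0],1],[[0,0,0],[0,0,0],1],[[0,0,0],[0,0,0],1],[[0,0,0],[0,0,0],1],[[0,0,0],[0,0,0],1],[[0,0,0],[0,0,0],1],[[0,0,0],[0,0,0],1],[[0,0,0],[0,0,0],1],[[0,0,0],[0,0,0],1],[[0,0,0],[0,0,0],1]]}}

```text
clock: 16.0
ee_pos: [0.5353, -0.1476, 0.1937]
orientation: [[0.93, 0.367, 0.0], [0.367, -0.93, -0.0], [-0.0, 0.0, -1.0]]
wrist_force: [0.3, 0.6, -0.3]
grip_width: 0.0006
finger_force: 0.0
```

```bash
python3 - <<'E'
from h import *
s=snap('top','t5'); blobs(s); st=read_state(); print(st['clock'],st['ee_pos'],st['wrist_force'])
print(ticket.finish_job())
E
```

```text
[182.1 215.8] 21 zmax 0.116 [(0.085, [0.5841, 0.2341]), (0.108, [0.5803, 0.23]), (0.168, [0.5703, 0.2195])]
[153.7 231.8] 25 zmax 0.092 [(0.085, [0.5441, 0.3183]), (0.108, [0.5411, 0.3126]), (0.168, [0.5331, 0.2977])]
[173.1 233.3] 25 zmax 0.092 [(0.085, [0.5352, 0.2623]), (0.108, [0.5323, 0.2577]), (0.168, [0.5248, 0.2457])]
16.05 [ 0.53528909 -0.14757915  0.19363049] [0.5323376  0.33224678 0.64567148]
the job is handed in; nothing more can be done
None
```

The arm pointed at the long tube in the rack and then at the empty pocket straight across from the tube without a partner, holding over two seconds at each about 2.5 cm above; no contact forces showed, and I handed the job in at 16 s with the arm still pointing at the pocket.

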